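# Hold a lens barrel down in its V-block for the ring to be tightened

## Task

The black lens barrel has dried on its hook: lift it off and lay it in the V-block with its open end up against the end stop and its glass end pointing out the other way. Press it down so that it bears firmly on both flanks of the V, and finish while still holding it pressed there, so that I can tighten its lens ring. Do not drop it or ram it into the block, and leave the sleeve on the other hook, the meter, the tape and the lens spanner where they are.

Things in the scene. Friction and masses are not known exactly. Their poses are not given: they have to be found in the camera images.
- barrel: Lens barrel: black tube, 36 mm outside diameter all along, 100 mm long, 110 to 225 g; glass lens and brass line at one end, open 27 mm bore (78 mm deep) at the other. Origin: centre of the open rim, on the axis; x runs along the axis to the glass end. It hangs by its bore on one of the two hooks, open rim on the hook's collar, glass end out and 15 degrees up.
- barrel_mid (a point): On the barrel's axis, 50 mm from each end, close to its centre of mass: the place to grip. It comes to lie over the gap between the V saddles.
- barrel_lens (a point): Centre of the barrel's glass end, on the axis, 100 mm from the barrel's origin.
- rack: Fixed drying stand: cream slat panel 270 mm wide, 18 thick, 162 high, on a base 10 mm thick that reaches 110 mm out under the hooks. Origin: at bench level under the middle of the panel's front face; x points out of the panel, y along it, z up. Two straight hook bars leave it 130 mm high at y = -60 and +60 mm (see rack_tip_a, rack_tip_b).
- rack_tip_a (a point): Tip of the hook bar at y = -60 mm. Both bars are round, 9 mm thick, rise outwards at 15 degrees, end 90 mm from the panel, and carry a 40 mm rubber collar whose face is 17 mm along. The bar touches the top of the hung part's bore, so the part can rise up to 18 mm on it; it is free once moved about 75 mm along the bar.
- rack_tip_b (a point): Tip of the hook bar at y = +60 mm, alike.
- sleeve: Bystander: plain silver spacer sleeve, 36 mm diameter, 55 mm long, hanging on the other hook. Origin: centre of its rim next to the panel; x along it, outwards.
- vblock: Fixed V-block: dark base 114 x 86 x 12 mm with two steel V saddles and a blue end stop. Origin: at bench level under the middle of the gap between the saddles; x along the groove from the stop to the open end, y across, z up. Each saddle is 20 mm long (24 to 44 mm either way along x), 68 wide, 61 high, with a 90 degree V, 48 mm wide at the mouth. The 48 mm gap is open to the base, for fingers.
- vblock_seat (a point): Where the middle of the barrel's axis is when it is fully seated: 62 mm above the bench, over the middle of the gap; axis along the V-block's x. A rigid seat: nothing gives or springs.
- vblock_stop (a point): Point on the end stop's face where the centre of the barrel's open rim comes: x = -50 mm, 62 mm high. The stop is a rigid upright blue plate, 8 mm thick, 56 mm wide, 66 mm high.
- face_left: The V's left flank (+y of the V-block): the left V faces of both saddles, one plane at 45 degrees. Origin: middle of the line along which the seated barrel touches it (49 mm high, 13 mm left of the groove's middle), over the gap.
- face_right: The V's right flank (-y of the V-block), alike.
- meter: Bystander: dark blue multimeter lying flat, 82 x 170 x 36 mm, long along its y. Origin: centre of its underside.
- tape: Bystander: roll of blue tape lying flat, 84 mm across, 19 mm high. Origin: centre of its underside.
- spanner: Bystander: steel lens spanner lying flat, a bar 130 mm long with two 44 mm legs to its +y side, 13 mm high. Origin: centre of its underside; x along the bar.
Not all that is in view belongs to the job. What is shaped like the barrel but purple is not meant.

How it is judged:
On the way:
1. the barrel is off its hook, held by the fingers clear of the stand and the bench (x of barrel in the frame of rack above 0.092 m and contact force between barrel and the fingers above 1 N and contact force between barrel and rack below 0.05 N and height (world z) of barrel_mid above 0.07 m), for 0.2 s.
At the end, for the whole second after the job is handed in: barrel lies along the groove (within 1.4 degrees), glass end out, open end within 3.5 mm of the stop, held down by the fingers with over 7 N on the V-block in all and over 2 N on each flank of the V; at rest; sleeve, meter, tape and spanner within 20 mm of their places (contact force between barrel and face_left above 2 N and contact force between barrel and face_right above 2 N and contact force between barrel and vblock above 7 N and angle between the x axis of barrel and the x axis of vblock, either way round below 0.025 rad and contact force between barrel and the fingers above 2 N and x of barrel in the frame of vblock below -0.0465 m and x of barrel_lens in the frame of vblock above 0.045 m and z of barrel_mid in the frame of vblock between 0.059 and 0.0645 m and linear speed of barrel below 0.01 m/s and distance of each of sleeve, meter, tape, spanner from where it was at the start of the episode below 0.02 m); the arm keeps its last pose, push and grip.
It fails at once if the barrel falls down to the bench or the V-block's base (height (world z) of barrel_mid below 0.045 m).
It fails at once if the barrel is rammed into the V-block (over 90 N) (contact force between barrel and vblock above 90 N).
It fails at once if the sleeve, meter, tape or spanner is pushed more than 20 mm (distance of any of sleeve, meter, tape, spanner from where it was at the start of the episode above 0.02 m).
It also fails if it takes over 42 s, if anything falls off the work surface, if the arm or the gripper's body presses on something with over 40 N, if the wrist force passes 120 N, or if a joint passes its speed limit or range.

## Robot

A 7-joint arm with a two-finger parallel gripper is mounted at the origin on the work surface. World frame = base frame: x ahead of the robot, y to its left, z up, the work surface at z = 0. Lengths are in m, angles in rad, forces in N, time in s.
With the tool pointing down it reaches from about 0.375 to 0.925 m from the base axis. Payload 3.1 kg.
Tool frame: the origin (TCP) lies at the very end of the fingers, on their centre line; the grasp point (between the pads) lies 19 mm behind it; y points along the fingers, x is the direction in which the jaws open and shut, and the axes are right-handed (so a half turn about y gives the same grasp; the last joint's range is limited). The gripper opens to 85 mm and grips with 20 to 120 N. Pads are 22 mm wide; open, the fingers measure 114 mm over their backs; the gripper's body (76 mm by 85 mm) begins 54 mm behind the grasp point. The pads swing forward as they close: fully open they stand 13 mm farther back than shut.
Start: joints at [1.113, 0.383, 0.044, 1.598, -0.018, 1.161, -0.05], TCP at [0.229, -0.608, 0.231] pointing down, gripper open.
Joint ranges: [-2.61, 2.61], [-0.41, 2.15], [-1.48, 1.57], [0, 2.5], [-1.57, 4.71], [0.05, 1.97], [-2.85, 2.85]. Speed limits (rad/s): [2.79, 2.79, 3.14, 3.14, 3.14, 3.14, 3.14].

## Interface

Orientations are given as a unit quaternion [w, x, y, z].
In Python, from bench import robot gives the robot as it stands.
- The arm moves only by the tool apply_moves, never from a script. Its argument "commands" is text: rows parted by semicolons, each of 6 numbers parted by spaces: the shift along the world's x, y, z normalised to -1 to 1, where 1 is 100 mm, then the turn, a rotation vector about the world's x, y, z normalised to -1 to 1, where 1 is 180 degrees. A call has 1 to 8 rows; each row is the pose to reach, as a shift and turn from the pose commanded when the call began, turning the shorter way round; what a row does not reach only later rows make up. A row lasts 1/8 s, in which the tool goes at most 62.5 mm and 10.7 degrees, less where a joint would pass 70% of its speed; a pose out of reach is approached as far as the arm can. A call with a number of a shift or a turn outside -1 to 1 is refused whole. A call with a gripper value outside its range is refused whole. "gripper" is the gripper command: -1 is fully open, 1 is shut, values between are in proportion, set as the call begins (left out, the last holds). The fingers move at their own pace and stop on an object; the grip force is fixed at half the most. Time passes only in rows, so rows that repeat a pose let the fingers close. It gives the time, the measured TCP pose, the force and the opening at its end, in the units of the state.
- robot.get_obs(): the state, without advancing time (a new reading comes with each control period).
- robot.read_camera(name): name is "scene" or "top" or "wrist"; returns a dict with "img" (384x512x3 uint8, blue, green, red), "intrinsics" (3x3 intrinsics, pixels), "dist_coeffs" ([k1, k2, p1, p2, k3] as OpenCV has them; the pictures are not rectified), "rvec" (rotation vector, rad) and "tvec" (3), from world to camera coordinates, as OpenCV has them. Camera axes: x right, y down, z forward; pixel columns grow to the right and rows downward; lengths in m; the calibration is good to about 2 mm. A picture is of the moment at which its call begins. There is no depth.
- robot.finish_job(): hands the job in, once; it reports no verdict.
The state is a dict: "clock": time; "joint_positions": joint angles; "dq": joint speeds; "effort": joint torques, N m; "position": TCP position; "tool_rot": TCP orientation; "ft_force": force on the tool from outside, world axes, zero at the start; "torque": the same for the moment, N m; "gripper_width": finger opening in m.
Only numpy, scipy, OpenCV 4.12 (cv2) and the standard library are available. Lean on these libraries where they do the work, as an engineer would, in place of code of your own. Each camera call takes 0.05 s, during which the arm holds its last target.

## Working session

There is one attempt and no reset: what is moved stays moved. The work goes in short steps, Python scripts to look and compute and a tool call to move; the robot and the scene stay as the last step left them, time stands still between calls to the robot, and variables do not carry over. Pictures are saved under pics/ and viewed, and the job is handed in when it is done.

Besides the shell and the picture viewer there is one more tool, called after "Request:" as name(argument=value, ...), one argument or row to a line, values as JSON. apply_moves: Moves the arm, as the interface text tells. Its arguments: {"type":"object","properties":{"commands":{"type":"string"},"gripper":{"type":"number"}},"required":["commands"]}

```bash
mkdir -p pics; ls; cat > h.py <<'E'
import numpy as np,cv2
from bench import robot
def grab(n,fn=None):
    d=robot.read_camera(n)
    if fn: cv2.imwrite(fn,d["img"])
    return d
def ray(d,uv):
    K=np.array(d["intrinsics"],float);D=np.array(d["dist_coeffs"],float)
    p=cv2.undistortPoints(np.array(uv,float).reshape(-1,1,2),K,D).reshape(-1,2)
    R=cv2.Rodrigues(np.array(d["rvec"],float))[0];t=np.array(d["tvec"],float).ravel()
    v=(R.T@np.c_[p,np.ones(len(p))].T).T; return -R.T@t, v/np.linalg.norm(v,axis=1)[:,None]
def onz(d,uv,z):
    c,v=ray(d,uv); return c+v*((z-c[2])/v[:,2])[:,None]
def tri(d1,u1,d2,u2):
    c1,v1=ray(d1,u1);c2,v2=ray(d2,u2);o=[]
    for a,b in zip(v1,v2):
        s=np.linalg.lstsq(np.c_[a,-b],c2-c1,rcond=None)[0]
        p=c1+a*s[0];q=c2+b*s[1];o.append(np.r_[(p+q)/2,np.linalg.norm(p-q)])
    return np.array(o)
def proj(d,P):
    return cv2.projectPoints(np.array(P,float).reshape(-1,3),np.array(d["rvec"],float),np.array(d["tvec"],float),np.array(d["intrinsics"],float),np.array(d["dist_coeffs"],float))[0].reshape(-1,2)
E
python3 - <<'E'
from h import *
np.set_printoptions(precision=4,suppress=True)
import pickle
S={}
for n in("scene","top","wrist"):
    S[n]=grab(n,f"pics/{n}0.png"); c,v=ray(S[n],[[256,192]]);print(n,c,v)
pickle.dump(S,open("s0.pkl","wb"))
print(robot.get_obs())
E
```

```text
pics
scene [ 0.8556 -0.6163  1.1216] [[-0.2397  0.5052 -0.829 ]]
top [ 0.3553 -0.0424  1.1594] [[ 0.1964  0.0191 -0.9803]]
wrist [ 0.2981 -0.5811  0.3731] [[-0.2706 -0.1054 -0.9569]]
{'clock': 0.15, 'joint_positions': array([ 1.1132,  0.3837,  0.0438,  1.5993, -0.0179,  1.1612, -0.0499]), 'dq': array([ 0.0003, -0.0041, -0.0001, -0.0045,  0.0006,  0.0006,  0.0001]), 'effort': array([  0.0022, -43.4054,   1.027 , -24.9978,   0.0107,   0.0073,
         0.    ]), 'position': array([ 0.2286, -0.6076,  0.2301]), 'tool_rot': array([ 0.5818, -0.581 ,  0.4031, -0.4018]), 'ft_force': array([-0.234 ,  0.9391, -0.1842]), 'torque': array([-0.0094, -0.0038, -0.0092]), 'gripper_width': 0.08554261386163782}
```

View pics/scene0.png

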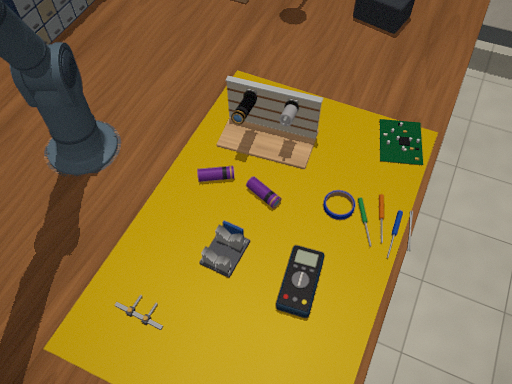

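View pics/top0.png

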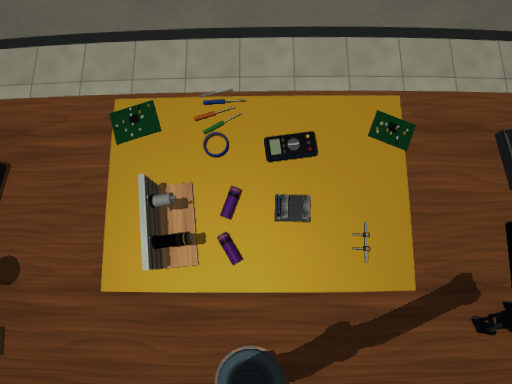

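View pics/wrist0.png

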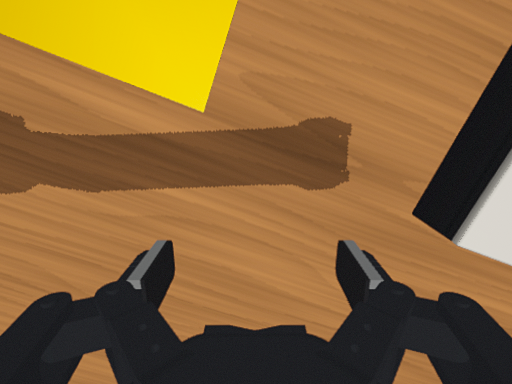

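The scene view shows the black barrel on the left hook (scene ~(243,107), top ~(172,240)) and the silver sleeve on the other hook (scene ~(289,112), top ~(162,200)). Things that could be taken for the barrel:
- Black tube on the hook, top (172,240): this is the one.
- Silver sleeve, top (162,200): wrong colour.
- Purple decoys, top (231,202) and (230,248): wrong colour.

I'll check the choice in a close crop.

```bash
python3 - <<'E'
import cv2,numpy as np
a=cv2.imread("pics/scene0.png");b=cv2.imread("pics/top0.png")
A=cv2.resize(a[70:175,205:335],None,fx=6,fy=6,interpolation=cv2.INTER_CUBIC);cv2.imwrite("pics/c1.png",A[:600,:780])
A=cv2.resize(b[165:280,130:210],None,fx=5,fy=5,interpolation=cv2.INTER_CUBIC);
B=cv2.resize(b[185:230,265:320],None,fx=7,fy=7,interpolation=cv2.INTER_CUBIC);
C=np.zeros((600,800,3),np.uint8);C[:A.shape[0],:A.shape[1]]=A;C[:B.shape[0],410:410+B.shape[1]]=B[:,:390];cv2.imwrite("pics/c2.png",C)
A=cv2.resize(a[210:285,190:260],None,fx=8,fy=8,interpolation=cv2.INTER_CUBIC);cv2.imwrite("pics/c3.png",A)
E
```

```text
(no output)
```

View pics/c1.png

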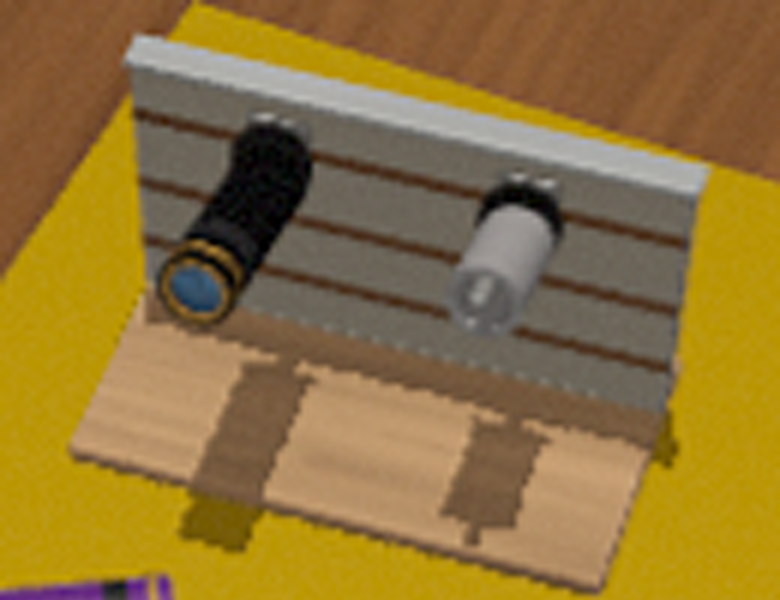

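View pics/c2.png

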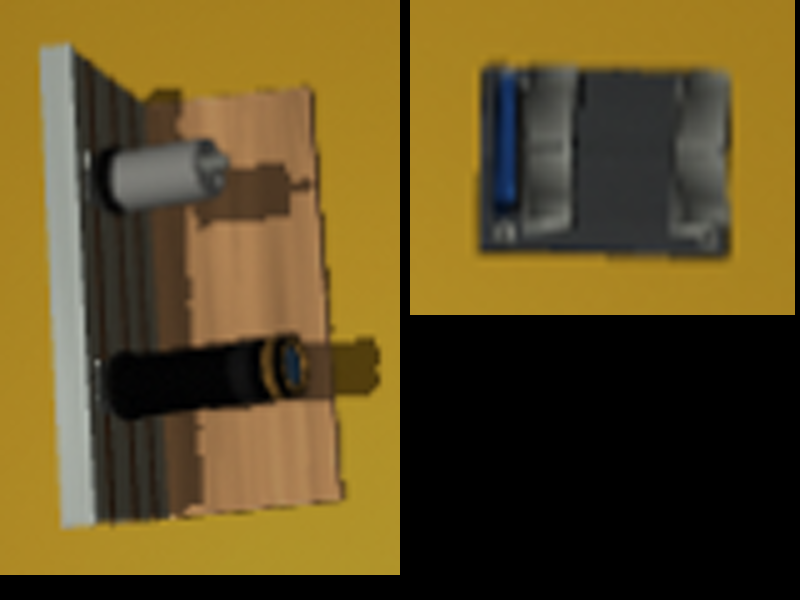

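View pics/c3.png

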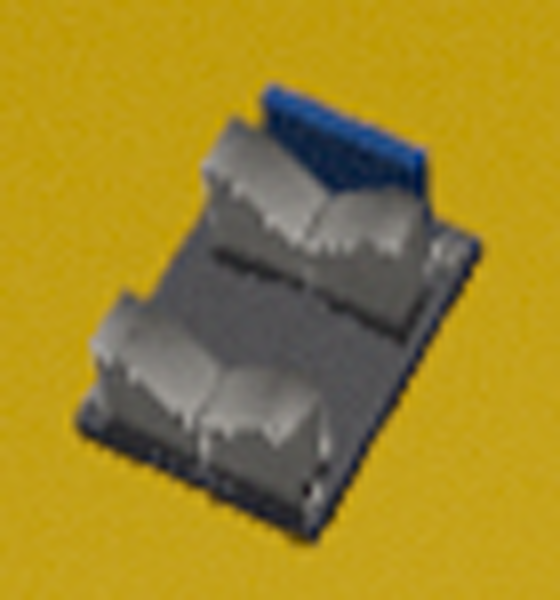

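The close crop confirms it: a black tube with a blue glass and a brass ring at its outer end, on the hook nearer the robot (rack y = -60). The V-block's blue stop faces image left (+y world), so the glass end points about -y in both places. Next I'll measure.

```bash
python3 - <<'E'
from h import *
import pickle
np.set_printoptions(precision=4,suppress=True)
S=pickle.load(open("s0.pkl","rb"));T=S["top"];C=S["scene"]
def un(p,f,o): return (np.array(p,float)+.5)/f-.5+np.array(o)
# rack, top view: panel front-top edge z=.162 ; base outer edge corners z=.010
f=onz(T,un([(72,45),(97,522)],5,(130,165)),.162);print("panel front top",f,np.linalg.norm(f[0]-f[1]))
b=onz(T,un([(311,88),(342,498)],5,(130,165)),.010);print("base outer",b,np.linalg.norm(b[0]-b[1]))
# scene
b2=onz(C,un([(72,450),(602,585)],6,(205,70)),.010);print("base outer sc",b2,np.linalg.norm(b2[0]-b2[1]))
f2=onz(C,un([(133,68),(698,192)],6,(205,70)),.162);print("front top sc",f2,np.linalg.norm(f2[0]-f2[1]))
g=tri(T,un([(292,365)],5,(130,165)),C,un([(197,287)],6,(205,70)));print("glass",g)
v=onz(T,un([(72,65),(320,70),(320,258),(70,252)],7,(265,185)),.012);print("vb base",v,v.mean(0))
v2=onz(C,un([(268,85+0),(425,150)],8,(190,210)),.066);print("stop top back sc",v2)
v3=onz(C,un([(80,425),(310,540),(480,245)],8,(190,210)),.012);print("vb base sc",v3,(v3[0]+v3[2])/2)
v4=onz(T,un([(90,70),(108,72),(90,205),(108,208)],7,(265,185)),.066);print("stop top",v4)
E
```

```text
panel front top [[0.6116 0.2998 0.162 ]
 [0.3415 0.2718 0.162 ]] 0.2715638796264922
base outer [[0.6199 0.1904 0.01  ]
 [0.3551 0.1633 0.01  ]] 0.2661505123755314
base outer sc [[0.3593 0.1655 0.01  ]
 [0.6246 0.1952 0.01  ]] 0.26690441078594734
front top sc [[0.3487 0.2731 0.162 ]
 [0.6146 0.3056 0.162 ]] 0.2678221139572914
glass [[0.4298 0.1688 0.153  0.0037]]
vb base [[ 0.5786 -0.0809  0.012 ]
 [ 0.5755 -0.1952  0.012 ]
 [ 0.4885 -0.1926  0.012 ]
 [ 0.492  -0.0789  0.012 ]] [ 0.5336 -0.1369  0.012 ]
stop top back sc [[ 0.5109 -0.0843  0.066 ]
 [ 0.5657 -0.085   0.066 ]]
vb base sc [[ 0.4955 -0.1908  0.012 ]
 [ 0.5779 -0.1956  0.012 ]
 [ 0.5819 -0.082   0.012 ]] [ 0.5387 -0.1364  0.012 ]
stop top [[ 0.5658 -0.087   0.066 ]
 [ 0.5649 -0.0949  0.066 ]
 [ 0.506  -0.0862  0.066 ]
 [ 0.5047 -0.094   0.066 ]]
```

```bash
cat >> h.py <<'E'
from scipy.spatial.transform import Rotation as Ro
def cur():
    o=robot.get_obs();q=o["tool_rot"];return np.array(o["position"]),Ro.from_quat([q[1],q[2],q[3],q[0]]),o
def Rt(tx,ty): # tool x, tool y dirs
    tx=np.array(tx,float);ty=np.array(ty,float);tx-=ty*(tx@ty)/(ty@ty);tx/=np.linalg.norm(tx);ty/=np.linalg.norm(ty)
    return Ro.from_matrix(np.c_[tx,ty,np.cross(tx,ty)])
def delta(P,R):
    p,r,o=cur(); return (np.array(P)-p)/.1,(R*r.inv()).as_rotvec()/np.pi
xv=np.array([-.03,-1,0]);yv=np.array([1,-.03,0])
xr=np.array([.103,-.9947,0]);yr=np.array([.9947,.103,0]);ez=np.array([0,0,1.])
E
python3 - <<'E'
from h import *
np.set_printoptions(precision=4,suppress=True)
p,r,o=cur();print(r.as_matrix())
for s in(1,-1): print(delta([.536,-.1443,.26],Rt(s*yv,-ez)))
E
```

```text
[[ 0.3523 -0.0009  0.9359]
 [-0.9359  0.002   0.3523]
 [-0.0021 -1.     -0.0001]]
(array([3.0738, 4.6335, 0.2986]), array([-0.0004, -0.0006,  0.3759]))
(array([3.0738, 4.6335, 0.2986]), array([-0.0007,  0.0004, -0.6241]))
```

Request:
apply_moves(
  commands="0.31 0.46 0.03 0 0 0.04; 0.62 0.93 0.06 0 0 0.08",
)

```text
clock: 0.4
position: [0.2908, -0.5146, 0.2367]
tool_rot: [0.628, -0.627, 0.326, -0.326]
ft_force: [0.9, -1.3, -0.0]
gripper_width: 0.0855
```

Request:
apply_moves(
  commands="0.31 0.46 0.03 0 0 0.04; 0.62 0.93 0.06 0 0 0.08",
)

```text
clock: 0.65
position: [0.3535, -0.4207, 0.2431]
tool_rot: [0.664, -0.664, 0.244, -0.244]
ft_force: [0.5, -0.1, -0.3]
gripper_width: 0.0853
```

Request:
apply_moves(
  commands="0.31 0.46 0.03 0 0 0.04; 0.62 0.93 0.06 0 0 0.08",
)

```text
clock: 0.9
position: [0.4154, -0.3277, 0.2492]
tool_rot: [-0.689, 0.689, -0.159, 0.159]
ft_force: [-0.5, -1.6, 0.4]
gripper_width: 0.0852
```

Request:
apply_moves(
  commands="0.31 0.46 0.03 0 0 0.04; 0.62 0.93 0.06 0 0 0.08",
)

```text
clock: 1.15
position: [0.4774, -0.2349, 0.2552]
tool_rot: [-0.703, 0.704, -0.071, 0.071]
ft_force: [1.0, -0.7, -0.5]
gripper_width: 0.0853
```

Request:
apply_moves(
  commands="0.29 0.43 0.03 0 0 0.03; 0.58 0.88 0.06 0 0 0.056; 0.58 0.88 0.06 0 0 0.056; 0.58 0.88 0.06 0 0 0.056",
)

```text
clock: 1.65
position: [0.5344, -0.1487, 0.2608]
tool_rot: [-0.707, 0.707, -0.011, 0.01]
ft_force: [-0.6, -0.2, -0.3]
gripper_width: 0.0852
```

```bash
python3 - <<'E'
from h import *
import pickle
np.set_printoptions(precision=4,suppress=True)
d=grab("wrist","pics/w1.png");pickle.dump(d,open("w1.pkl","wb"))
p,r,o=cur();print(p,o["joint_positions"],o["ft_force"],o["clock"]);print(delta([.536,-.1443,.26],Rt(yv,-ez)))
E
```

```text
[ 0.534  -0.1499  0.2607] [ 0.5824  0.2089 -0.4337  1.7778  0.0955  1.1767  0.0881] [ 0.3708 -0.2503  0.6503] 1.7
(array([ 0.0204,  0.0558, -0.0072]), array([ 0.0002, -0.0005,  0.0006]))
```

View pics/w1.png

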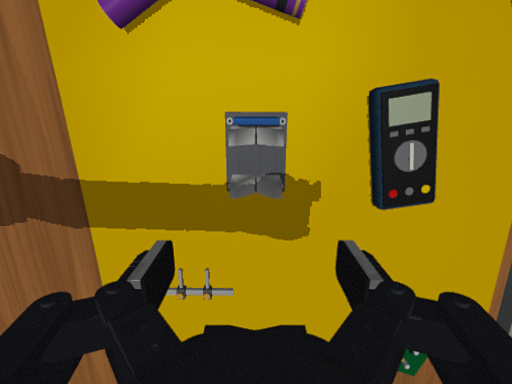

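```bash
python3 - <<'E'
import cv2
a=cv2.imread("pics/w1.png")
cv2.imwrite("pics/w1c.png",cv2.resize(a[105:205,215:300],None,fx=6,fy=6,interpolation=cv2.INTER_CUBIC))
E
```

```text
(no output)
```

View pics/w1c.png

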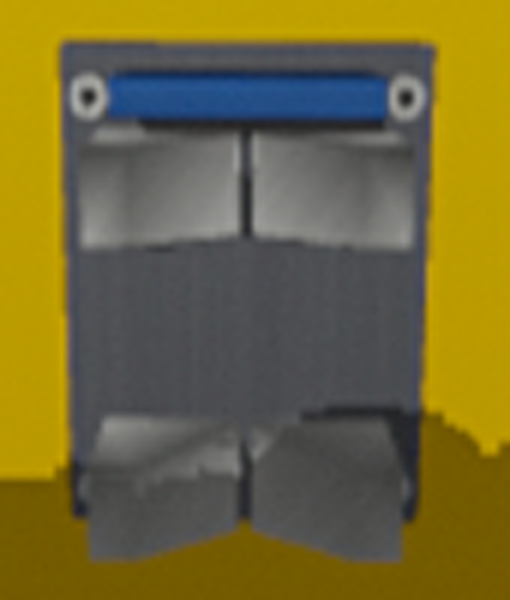

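```bash
python3 - <<'E'
from h import *
import pickle
np.set_printoptions(precision=4,suppress=True)
d=pickle.load(open("w1.pkl","rb"))
def un(p): return (np.array(p,float)+.5)/6-.5+np.array((215,105))
print("groove",onz(d,un([(246,135),(246,240),(245,425),(245,518)]),.0365))
s=onz(d,un([(107,74),(388,74),(107,119),(388,119)]),.066);print("stop",s)
b=onz(d,un([(62,43),(436,43),(75,518),(414,518)]),.012);print("base",b)
e=onz(d,un([(92,557),(238,535),(400,557)]),.061);print("near",e)
e=onz(d,un([(80,247),(412,247)]),.061);print("far saddle inner",e)
E
```

```text
groove [[ 0.5371 -0.0976  0.0365]
 [ 0.5364 -0.1202  0.0365]
 [ 0.535  -0.1621  0.0365]
 [ 0.5344 -0.1842  0.0365]]
stop [[ 0.51   -0.0833  0.066 ]
 [ 0.5653 -0.0849  0.066 ]
 [ 0.5095 -0.0919  0.066 ]
 [ 0.5653 -0.0935  0.066 ]]
base [[ 0.4958 -0.0777  0.012 ]
 [ 0.5808 -0.0801  0.012 ]
 [ 0.4922 -0.1904  0.012 ]
 [ 0.5761 -0.1928  0.012 ]]
near [[ 0.501  -0.1848  0.061 ]
 [ 0.5329 -0.1807  0.061 ]
 [ 0.5681 -0.1867  0.061 ]]
far saddle inner [[ 0.5022 -0.1176  0.061 ]
 [ 0.5706 -0.1195  0.061 ]]
```

```bash
cat >> h.py <<'E'
mid=np.array([.4262,.2152,.1386]);s15,c15=np.sin(np.pi/12),np.cos(np.pi/12)
td=xr*s15-ez*c15
seat=np.array([.5357,-.1425,.062])
E
python3 - <<'E'
from h import *
np.set_printoptions(precision=4,suppress=True)
print(delta(mid+td*(.019-.10),Rt(yr,td)),delta(mid+td*.019,Rt(yr,td)))
E
```

```text
(array([-1.0992,  3.8593, -0.4388]), array([-0.0831, -0.0034,  0.0428])) (array([-1.0726,  3.6019, -1.4047]), array([-0.0831, -0.0034,  0.0428]))
```

Request:
apply_moves(
  commands="-0.14 0.48 0.05 -0.01 0 0.005; -0.28 0.96 0.1 -0.021 -0.001 0.011",
)

```text
clock: 1.95
position: [0.506, -0.0545, 0.271]
tool_rot: [-0.683, 0.73, 0.001, 0.002]
ft_force: [0.1, 0.3, -0.9]
gripper_width: 0.0856
```

Request:
apply_moves(
  commands="-0.14 0.48 0 -0.01 0 0.005; -0.28 0.96 0 -0.021 -0.001 0.011",
)

```text
clock: 2.2
position: [0.4783, 0.0425, 0.2714]
tool_rot: [-0.658, 0.753, 0.015, -0.009]
ft_force: [1.2, 0.2, 0.3]
gripper_width: 0.0853
```

Request:
apply_moves(
  commands="-0.14 0.48 0 -0.01 0 0.005; -0.28 0.96 0 -0.021 -0.001 0.011",
)

```text
clock: 2.45
position: [0.4508, 0.1384, 0.2714]
tool_rot: [-0.633, 0.774, 0.029, -0.02]
ft_force: [-0.2, 1.2, -0.7]
gripper_width: 0.0856
```

Request:
apply_moves(
  commands="-0.14 0.48 -0.1 -0.01 0 0.005; -0.26 0.94 -0.2 -0.02 -0.001 0.01; -0.26 0.94 -0.2 -0.02 -0.001 0.01; -0.26 0.94 -0.2 -0.02 -0.001 0.01",
)

```text
clock: 2.95
position: [0.4256, 0.2316, 0.251]
tool_rot: [-0.608, 0.792, 0.042, -0.031]
ft_force: [0.7, 0.5, 0.0]
gripper_width: 0.0857
```

```bash
python3 - <<'E'
from h import *
import pickle
np.set_printoptions(precision=4,suppress=True)
d=grab("wrist","pics/w2.png");pickle.dump(d,open("w2.pkl","wb"))
p,r,o=cur();print(p,o["joint_positions"],o["clock"]);print(delta(mid+td*.019,Rt(yr,td)))
print(proj(d,[mid,mid+.05*(xr*c15+ez*s15),mid-.05*(xr*c15+ez*s15)]))
E
```

```text
[0.426  0.2309 0.2511] [ 0.0048  0.2159 -0.8096  1.8621  0.3681  1.3219 -0.8311] 3.0
(array([ 0.0068, -0.2063, -1.3086]), array([0.0001, 0.0008, 0.0004]))
[[252.8852 175.3226]
 [252.9567 223.7129]
 [252.8032 121.1779]]
```

View pics/w2.png

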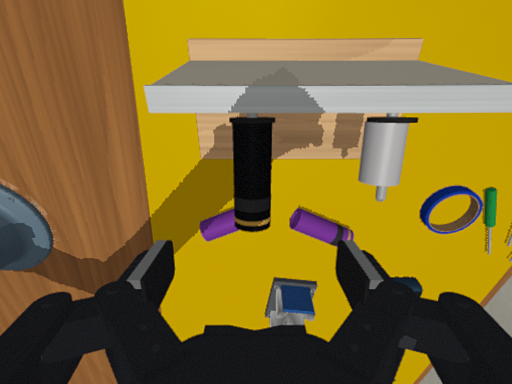

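The wrist view shows the barrel axis at u≈252, its rim at the collar at v≈120 and the glass end at v≈225. The prediction was (253, 121 to 224), so they agree, and I'm descending.

Request:
apply_moves(
  commands="0 -0.06 -0.4 0 0 0; 0 -0.11 -0.7 0 0 0; 0 -0.15 -0.95 0 0 0; 0 -0.15 -0.95 0 0 0",
)

```text
clock: 3.5
position: [0.4247, 0.2145, 0.1547]
tool_rot: [-0.607, 0.793, 0.04, -0.031]
ft_force: [0.8, 1.0, -0.5]
gripper_width: 0.0856
```

Request:
apply_moves(
  commands="0 -0.03 -0.2 0 0 0; 0.005 -0.056 -0.36 0 0 0; 0.005 -0.056 -0.36 0 0 0; 0.005 -0.056 -0.36 0 0 0",
)

```text
clock: 4.0
position: [0.4255, 0.2134, 0.1204]
tool_rot: [-0.608, 0.792, 0.043, -0.031]
ft_force: [-0.3, -0.1, 0.4]
gripper_width: 0.0853
```

```bash
python3 - <<'E'
from h import *
np.set_printoptions(precision=4,suppress=True)
d=grab("wrist","pics/w3.png")
p,r,o=cur();print(p,o["joint_positions"],o["ft_force"],o["clock"]);print(delta(mid+td*.019,Rt(yr,td)))
E
```

```text
[0.4257 0.2136 0.1207] [-0.0394  0.3743 -0.7548  2.0019  0.5208  1.0935 -0.9701] [ 0.8781  0.5705 -0.0046] 4.05
(array([ 0.0105, -0.0328, -0.0042]), array([-0.0006,  0.0009, -0.0012]))
```

View pics/w3.png

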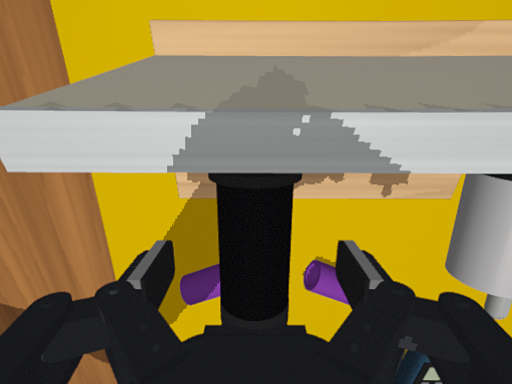

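The barrel is centred between the pads (u≈255) and the sleeve is well clear. I'm nudging 3 mm outwards and closing.

Request:
apply_moves(
  commands="0.01 -0.03 0 0 0 0; 0.01 -0.03 0 0 0 0",
)

```text
clock: 4.3
position: [0.4267, 0.2099, 0.1206]
tool_rot: [-0.608, 0.792, 0.043, -0.031]
ft_force: [-0.0, -0.9, 0.5]
gripper_width: 0.0852
```

Request:
apply_moves(
  commands="0 0 0 0 0 0; 0 0 0 0 0 0; 0 0 0 0 0 0; 0 0 0 0 0 0; 0 0 0 0 0 0; 0 0 0 0 0 0; 0 0 0 0 0 0; 0 0 0 0 0 0",
  gripper=1,
)

```text
clock: 5.3
position: [0.4264, 0.2101, 0.1205]
tool_rot: [-0.608, 0.792, 0.043, -0.031]
ft_force: [-1.6, -0.4, 4.6]
gripper_width: 0.0343
```

Request:
apply_moves(
  commands="0 0.01 0.04 0 0 0; 0 0.02 0.08 0 0 0; 0 0.02 0.08 0 0 0",
)

```text
clock: 5.68
position: [0.4264, 0.2121, 0.1282]
tool_rot: [-0.608, 0.792, 0.043, -0.031]
ft_force: [0.6, -0.1, -2.2]
gripper_width: 0.0343
```

```bash
python3 - <<'E'
from h import *
np.set_printoptions(precision=4,suppress=True)
d=grab("wrist","pics/w4.png")
p,r,o=cur();print(p,o["ft_force"],o["torque"],o["gripper_width"],o["clock"])
E
```

```text
[0.4263 0.212  0.1281] [ 0.2594  0.0931 -1.9284] [ 0.3413  0.0478 -0.0064] 0.034620828380272965 5.725
```

View pics/w4.png

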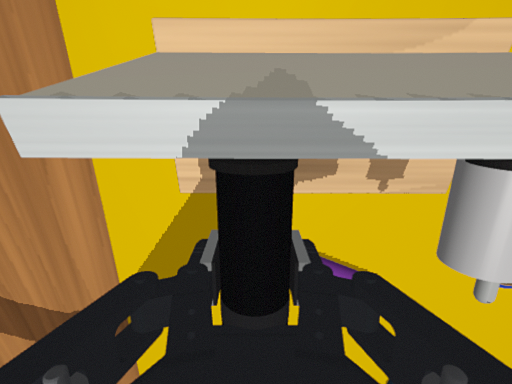

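The pads hold the barrel at about its middle and the weight reads about 2 N, with little other load. I'm pulling it off along the bar.

Request:
apply_moves(
  commands="0.02 -0.19 0.05 0 0 0; 0.04 -0.38 0.1 0 0 0; 0.06 -0.58 0.155 0 0 0; 0.08 -0.77 0.21 0 0 0; 0.1 -0.96 0.26 0 0 0; 0.1 -0.96 0.26 0 0 0",
)

```text
clock: 6.48
position: [0.4365, 0.1143, 0.1543]
tool_rot: [-0.608, 0.792, 0.042, -0.03]
ft_force: [-0.3, -0.7, -1.4]
gripper_width: 0.0346
```

Request:
apply_moves(
  commands="0.02 -0.2 0.1 0 0 0; 0.04 -0.4 0.2 0 0 0; 0.04 -0.4 0.2 0 0 0; 0.04 -0.4 0.2 0 0 0",
)

```text
clock: 6.98
position: [0.44, 0.0776, 0.1738]
tool_rot: [-0.609, 0.791, 0.043, -0.032]
ft_force: [0.2, 0.5, -2.0]
gripper_width: 0.0344
```

```bash
python3 - <<'E'
from h import *
import pickle
np.set_printoptions(precision=4,suppress=True)
for n in("wrist","scene","top"):
    d=grab(n,f"pics/{n}5.png");pickle.dump(d,open(n+"5.pkl","wb"))
p,r,o=cur();print(p,o["ft_force"],o["torque"],o["gripper_width"],o["clock"])
print(delta(seat+[0,0,-.019+.06],Rt(yv,-ez)))
a=cv2.imread("pics/scene5.png");cv2.imwrite("pics/s5c.png",cv2.resize(a[60:220,180:340],None,fx=3.5,fy=3.5,interpolation=cv2.INTER_CUBIC))
E
```

```text
[0.44   0.0774 0.1738] [ 0.2625 -0.0813 -0.4343] [ 0.4487  0.0202 -0.0362] 0.03451180585578396 7.125
(array([ 0.9574, -2.1986, -0.7076]), array([ 0.0827,  0.0038, -0.0438]))
```

View pics/s5c.png

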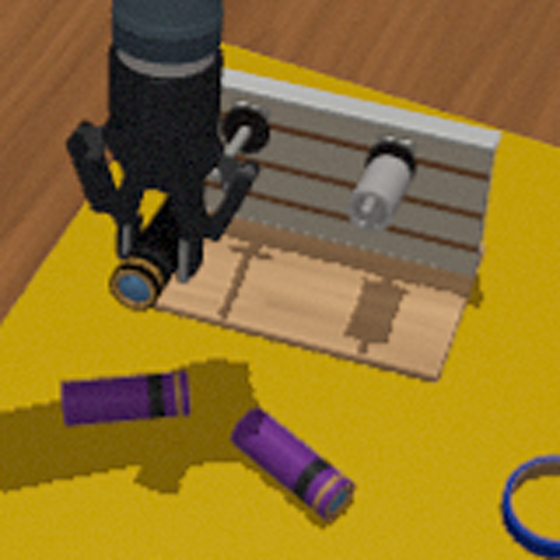

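View pics/wrist5.png

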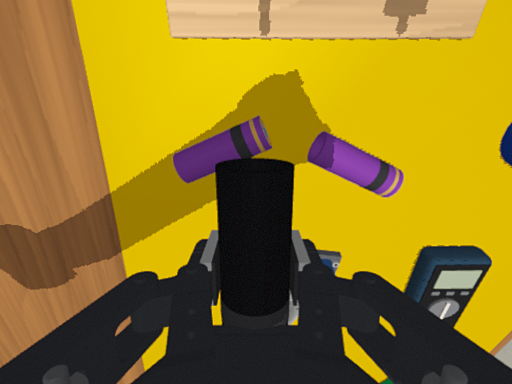

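The barrel is off the hook and held. I'll check its place in the grip by projecting the predicted outline.

```bash
python3 - <<'E'
from h import *
import pickle
np.set_printoptions(precision=4,suppress=True)
p,r,o=cur();R=r.as_matrix();ty=R[:,1];tz=R[:,2];tx=R[:,0]
g=p-.019*ty; ax=np.cross(tx,ty); ax=-ax if ax[1]>0 else ax;print("axis",ax)
w=pickle.load(open("wrist5.pkl","rb"));s=pickle.load(open("scene5.pkl","rb"))
print("rim top edge, L,R",proj(w,[g-.05*ax-.018*ty,g-.05*ax+.018*tx,g-.05*ax-.018*tx]))
print("lens top",proj(w,[g+.05*ax-.018*ty]), "scene glass",proj(s,[g+.05*ax]), (133/3.5+180,288/3.5+60))
a=w["img"];cv2.imwrite("pics/w5c.png",cv2.resize(a[140:330,180:330],None,fx=3,fy=3,interpolation=cv2.INTER_CUBIC)*2)
m=cv2.convertScaleAbs(a[140:340,190:320],alpha=3,beta=20);cv2.imwrite("pics/w5d.png",cv2.resize(m,None,fx=3,fy=3,interpolation=cv2.INTER_CUBIC))
E
```

```text
axis [ 0.1043 -0.9608  0.2571]
rim top edge, L,R [[253.8112 173.6225]
 [293.1808 164.6951]
 [214.5788 164.7162]]
lens top [[254.0003 369.5317]] scene glass [[217.0244 142.6596]] (218.0, 142.28571428571428)
```

View pics/w5d.png

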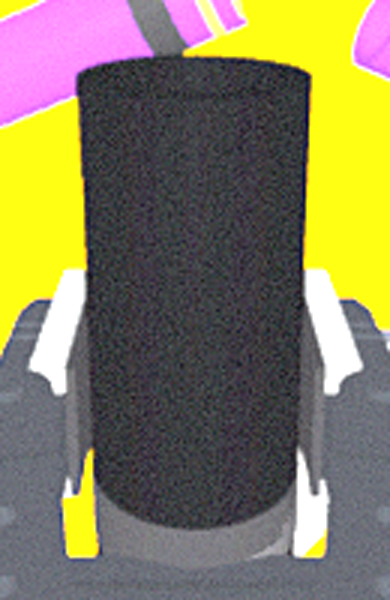

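The grip geometry agrees within about 1 mm, so I'm moving it over the V-block and levelling it on the way.

Request:
apply_moves(
  commands="0.16 -0.37 0 0.014 0 -0.007; 0.32 -0.74 0 0.028 0.001 -0.015",
)

```text
clock: 7.38
position: [0.4728, 0.0031, 0.1741]
tool_rot: [-0.644, 0.765, 0.026, -0.018]
ft_force: [1.5, -0.8, -0.9]
gripper_width: 0.034
```

Request:
apply_moves(
  commands="0.16 -0.37 0 0.014 0 -0.007; 0.32 -0.74 0 0.028 0.001 -0.015",
)

```text
clock: 7.62
position: [0.5048, -0.0722, 0.174]
tool_rot: [-0.677, 0.736, 0.007, -0.002]
ft_force: [0.3, 0.5, -1.9]
gripper_width: 0.0344
```

Request:
apply_moves(
  commands="0.16 -0.37 0 0.014 0 -0.007; 0.31 -0.75 0 0.027 0.001 -0.014; 0.31 -0.75 0 0.027 0.001 -0.014; 0.31 -0.75 0 0.027 0.001 -0.014; 0.31 -0.75 0 0.027 0.001 -0.014",
)

```text
clock: 8.25
position: [0.5352, -0.1445, 0.174]
tool_rot: [0.707, -0.707, 0.01, -0.011]
ft_force: [0.3, 0.4, -1.4]
gripper_width: 0.0342
```

```bash
python3 - <<'E'
from h import *
import pickle
np.set_printoptions(precision=4,suppress=True)
d=grab("wrist","pics/w6.png");pickle.dump(d,open("w6.pkl","wb"))
p,r,o=cur();print(p,o["ft_force"],o["torque"],o["gripper_width"],o["clock"])
print(delta(seat+[0,0,-.019]-.0*xv,Rt(yv,-ez)))
R=r.as_matrix();ty=R[:,1];tx=R[:,0];ax=-R[:,2]
g=p-.019*ty
print(ax,"rim top,L,R",proj(d,[g-.05*ax-.018*ty,g-.05*ax+.018*tx,g-.05*ax-.018*tx]))
s=seat-.05*xv; print("stop top corners pred",proj(d,[s+.028*yv+[0,0,.004],s-.028*yv+[0,0,.004]]))
m=cv2.convertScaleAbs(d["img"][100:340,170:340],alpha=2,beta=10);cv2.imwrite("pics/w6d.png",cv2.resize(m,None,fx=2.5,fy=2.5,interpolation=cv2.INTER_CUBIC))
E
```

```text
[ 0.5352 -0.1447  0.1741] [-0.7749  0.2637 -1.1765] [0.0379 0.0202 0.0087] 0.0343172449739504 8.3
(array([ 0.0048,  0.0217, -1.3111]), array([-0.0001,  0.0006, -0.0002]))
[-0.0295 -0.9996 -0.0004] rim top,L,R [[254.5017 174.3072]
 [293.921  165.3015]
 [215.1049 165.2395]]
stop top corners pred [[286.0924 134.8363]
 [223.5321 134.7644]]
```

View pics/w6d.png

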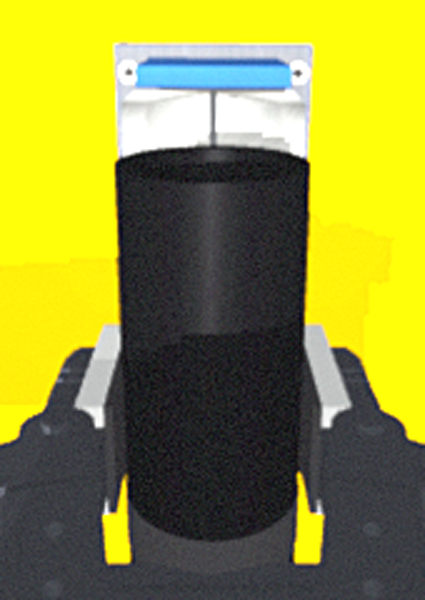

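The stop's front edge is at v≈135, as predicted, and the groove is at u≈255, in line with the barrel. I'm lowering it to about 8 mm above the seat.

Request:
apply_moves(
  commands="0.005 0 -0.3 0 0 0; 0.01 0 -0.55 0 0 0; 0.01 0 -0.75 0 0 0; 0.01 0 -0.9 0 0 0; 0.01 0 -0.9 0 0 0",
)

```text
clock: 8.93
position: [0.5354, -0.1465, 0.0831]
tool_rot: [0.707, -0.707, 0.012, -0.011]
ft_force: [0.8, -0.3, -1.5]
gripper_width: 0.0341
```

Request:
apply_moves(
  commands="0 0 -0.12 0 0 0; 0 0 -0.24 0 0 0; 0 0 -0.32 0 0 0; 0 0 -0.32 0 0 0; 0 0 -0.32 0 0 0",
)

```text
clock: 9.55
position: [0.5366, -0.147, 0.0524]
tool_rot: [-0.707, 0.707, -0.011, 0.013]
ft_force: [0.7, -0.1, -1.5]
gripper_width: 0.0345
```

```bash
python3 - <<'E'
from h import *
import pickle
np.set_printoptions(precision=4,suppress=True)
d=grab("wrist","pics/w7.png");pickle.dump(d,open("w7.pkl","wb"))
p,r,o=cur();print(p,o["ft_force"],o["torque"],o["gripper_width"],o["clock"])
print(delta(seat+[0,0,-.019],Rt(yv,-ez)))
m=cv2.convertScaleAbs(d["img"][100:340,170:340],alpha=2,beta=10);cv2.imwrite("pics/w7d.png",cv2.resize(m,None,fx=2.5,fy=2.5,interpolation=cv2.INTER_CUBIC))
E
```

```text
[ 0.5368 -0.147   0.0526] [ 0.1906 -0.4467 -1.3785] [-0.0235 -0.0086 -0.0481] 0.034286491503022744 9.6
(array([-0.0113,  0.0454, -0.0964]), array([0.0001, 0.001 , 0.001 ]))
```

View pics/w7d.png

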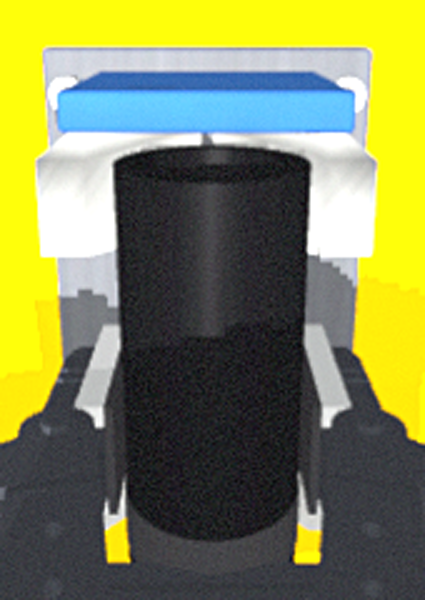

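At the rim the barrel centre (crop u=211) is about 1 mm to the right of the stop centre (206), which agrees with the model's -1.1 mm in x. I'm correcting x, lowering to about 2 mm above the seat and closing most of the gap to the stop.

Request:
apply_moves(
  commands="-0.006 0.01 -0.02 0 0 0; -0.011 0.02 -0.04 0 0 0; -0.011 0.025 -0.06 0 0 0; -0.011 0.025 -0.075 0 0 0; -0.011 0.025 -0.075 0 0 0; -0.011 0.025 -0.075 0 0 0",
)

```text
clock: 10.35
position: [0.5353, -0.1445, 0.0448]
tool_rot: [-0.707, 0.707, -0.011, 0.013]
ft_force: [0.5, 0.0, -1.2]
gripper_width: 0.0344
```

```bash
python3 - <<'E'
from h import *
import pickle
np.set_printoptions(precision=4,suppress=True)
d=grab("wrist","pics/w8.png");pickle.dump(d,open("w8.pkl","wb"))
p,r,o=cur();print(p,o["ft_force"],o["torque"],o["gripper_width"],o["clock"])
print(delta(seat+[0,0,-.019],Rt(yv,-ez)))
m=cv2.convertScaleAbs(d["img"][130:230,170:340],alpha=2,beta=10);cv2.imwrite("pics/w8d.png",cv2.resize(m,None,fx=4.5,fy=4.5,interpolation=cv2.INTER_CUBIC))
E
```

```text
[ 0.5354 -0.1445  0.0448] [-0.4383 -0.1635 -1.5948] [0.0215 0.0142 0.0445] 0.03444582308703507 10.4
(array([ 0.0032,  0.0203, -0.0183]), array([0.0001, 0.0008, 0.001 ]))
```

View pics/w8d.png

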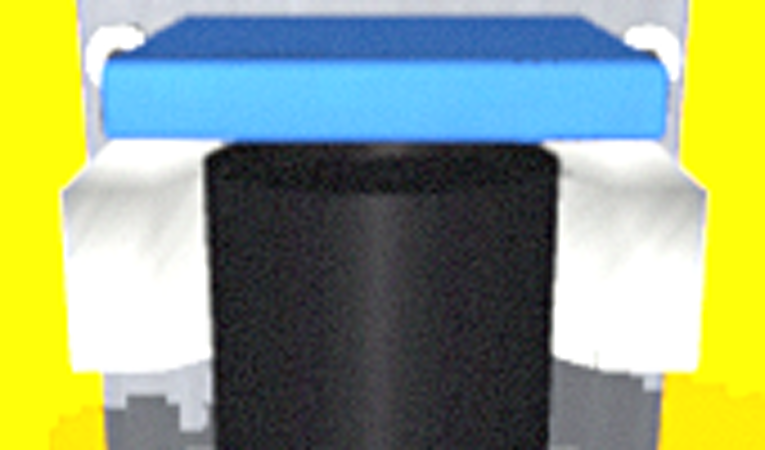

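The two are centred within about 0.3 mm (383 against 386). I'm creeping toward the stop.

Request:
apply_moves(
  commands="0.003 0.005 0 0 0 0; 0.003 0.01 0 0 0 0; 0.003 0.015 0 0 0 0; 0.003 0.015 0 0 0 0",
)

```text
clock: 10.9
position: [0.5356, -0.1429, 0.0448]
tool_rot: [-0.707, 0.707, -0.011, 0.013]
ft_force: [0.3, -0.4, -1.8]
gripper_width: 0.0347
```

Request:
apply_moves(
  commands="0 0.005 0 0 0 0; 0 0.01 0 0 0 0; 0 0.01 0 0 0 0",
)

```text
clock: 11.28
position: [0.5355, -0.1427, 0.0448]
tool_rot: [-0.707, 0.707, -0.011, 0.013]
ft_force: [-0.5, -2.1, -2.2]
gripper_width: 0.0345
```

The y force rises to -2 N and motion stops, so the rim is at the stop. I'm easing off slightly and lowering.

Request:
apply_moves(
  commands="0 -0.005 0 0 0 0; 0 -0.005 -0.01 0 0 0; 0 -0.005 -0.02 0 0 0; 0 -0.005 -0.02 0 0 0; 0 -0.005 -0.02 0 0 0",
)

```text
clock: 11.9
position: [0.5358, -0.1427, 0.0434]
tool_rot: [-0.707, 0.707, -0.011, 0.013]
ft_force: [-3.1, -1.8, 5.8]
gripper_width: 0.0348
```

Request:
apply_moves(
  commands="0 0 -0.01 0 0 0; 0 0 -0.02 0 0 0; 0 0 -0.02 0 0 0",
)

```text
clock: 12.28
position: [0.5358, -0.1427, 0.0432]
tool_rot: [-0.706, 0.708, -0.011, 0.012]
ft_force: [-6.5, -1.2, 16.0]
gripper_width: 0.0349
```

Request:
apply_moves(
  commands="-0.004 0 0 0 0 0; -0.008 0 -0.01 0 0 0; -0.008 0 -0.01 0 0 0; -0.008 0 -0.01 0 0 0",
)

```text
clock: 12.78
position: [0.5358, -0.1427, 0.0432]
tool_rot: [-0.706, 0.708, -0.011, 0.013]
ft_force: [-8.0, -0.8, 21.2]
gripper_width: 0.0344
```

```bash
python3 - <<'E'
from h import *
import pickle
np.set_printoptions(precision=4,suppress=True)
for n in("wrist","scene","top"):
    d=grab(n,f"pics/{n}9.png");pickle.dump(d,open(n+"9.pkl","wb"))
p,r,o=cur();print(p,o["ft_force"],o["torque"],o["gripper_width"],o["clock"],-r.as_matrix()[:,2])
s=cv2.imread("pics/scene9.png")[150:290,170:310];w=cv2.imread("pics/wrist9.png")[130:230,170:340]
C=np.zeros((600,800,3),np.uint8);C[:420,:420]=cv2.resize(s,(420,420),interpolation=cv2.INTER_CUBIC)
C[:220,425:799]=cv2.resize(cv2.convertScaleAbs(w,alpha=2,beta=10),(374,220));cv2.imwrite("pics/f.png",C)
E
```

```text
[ 0.5358 -0.1428  0.0432] [-8.596  -0.9062 21.414 ] [-0.1473  1.4306 -0.0677] 0.034343497352672926 12.925 [-0.0335 -0.9994  0.0021]
```

View pics/f.png

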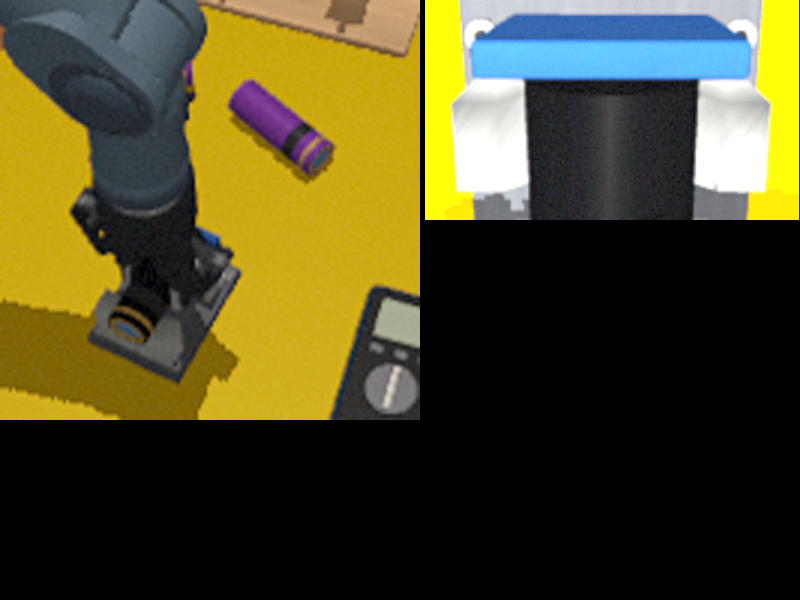

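The barrel is seated with its rim against the stop and the total push is about 22 N. There is an 8 N sideways component, so I'll shift x a little to balance the flanks.

Request:
apply_moves(
  commands="-0.005 0 0 0 0 0; -0.01 0 0 0 0 0; -0.015 0 0 0 0 0; -0.015 0 0 0 0 0",
)

```text
clock: 13.42
position: [0.5358, -0.1427, 0.0432]
tool_rot: [-0.706, 0.708, -0.01, 0.014]
ft_force: [-5.3, -0.2, 17.3]
gripper_width: 0.0344
```

Request:
apply_moves(
  commands="-0.007 0 0 0 0 0; -0.015 0 -0.005 0 0 0; -0.015 0 -0.005 0 0 0; -0.015 0 -0.005 0 0 0; -0.015 0 -0.005 0 0 0; -0.015 0 -0.005 0 0 0",
)

```text
clock: 14.18
position: [0.5358, -0.1428, 0.0432]
tool_rot: [-0.706, 0.708, -0.008, 0.015]
ft_force: [-3.7, -0.8, 16.1]
gripper_width: 0.0345
```

```bash
python3 - <<'E'
from h import *
import pickle
np.set_printoptions(precision=4,suppress=True)
T=pickle.load(open("s0.pkl","rb"))
for n in("wrist","top","scene"):
    d=grab(n,f"pics/{n}10.png")
    if n!="wrist":
        df=cv2.absdiff(d["img"],T[n]["img"]).max(2)>60; df=cv2.morphologyEx(df.astype(np.uint8),cv2.MORPH_OPEN,np.ones((3,3)))
        k,_,st,_=cv2.connectedComponentsWithStats(df); print(n,[list(map(int,x)) for x in st[1:] if x[4]>15])
    p,r,o=cur();print(p,o["ft_force"],o["gripper_width"],o["clock"],-r.as_matrix()[:,2],abs(o["dq"]).max())
E
```

```text
[ 0.5358 -0.1428  0.0432] [-3.1058 -1.652  17.326 ] 0.03420380556825104 14.225 [-0.0332 -0.9994  0.0017] 0.0011074053355177925
top [[285, 165, 79, 128, 5265], [282, 200, 6, 11, 61], [157, 232, 39, 15, 407], [197, 233, 9, 11, 90], [336, 297, 32, 10, 187], [472, 302, 40, 33, 683], [315, 306, 18, 15, 122], [318, 325, 6, 9, 37], [336, 359, 39, 7, 171], [319, 366, 37, 18, 342], [309, 379, 20, 5, 74]]
[ 0.5358 -0.1428  0.0432] [-2.7205 -0.677  17.6086] 0.0342831470473588 14.275 [-0.0332 -0.9994  0.0018] 0.0019278797181115502
scene [[60, 18, 23, 22, 203], [5, 58, 6, 5, 22], [77, 61, 170, 183, 6206], [12, 75, 23, 32, 182], [237, 97, 16, 17, 159], [239, 133, 9, 17, 67], [245, 134, 10, 18, 77], [55, 179, 10, 11, 55], [50, 193, 4, 5, 18], [9, 193, 69, 127, 2269], [237, 237, 4, 8, 31], [218, 244, 8, 6, 31], [145, 246, 7, 7, 30], [206, 248, 17, 16, 148], [138, 250, 110, 44, 2181], [125, 261, 5, 4, 18], [50, 275, 4, 5, 17], [21, 277, 4, 5, 16], [38, 291, 4, 5, 16], [29, 304, 6, 9, 32], [18, 310, 10, 16, 58], [6, 321, 8, 9, 29], [11, 324, 28, 44, 344]]
[ 0.5358 -0.1428  0.0432] [-4.106  -0.7702 16.8703] 0.03452423514640998 14.325 [-0.0333 -0.9994  0.0017] 0.0016416114031475477
```

View pics/top10.png

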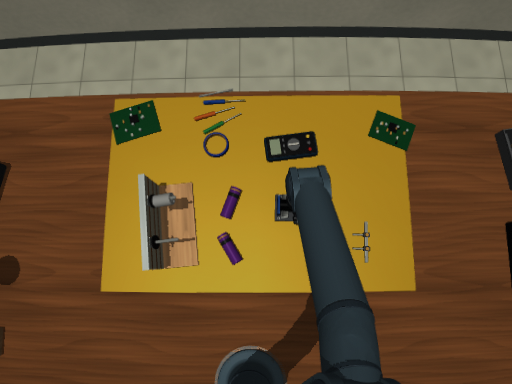

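View pics/wrist10.png

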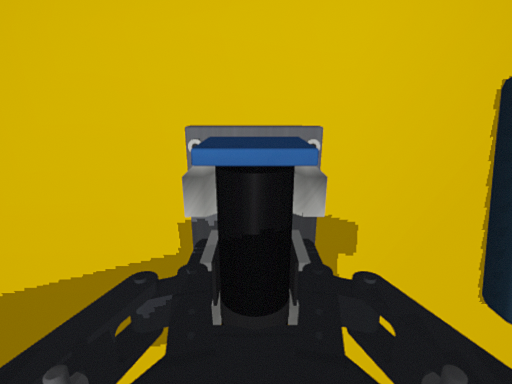

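The sleeve (163,200), meter (290,146), tape (216,145) and spanner (366,242) are where they were in the top view. The rim is right at the stop (wrist v≈166) and the arm is at rest, pressing with about 17 N. I'm handing it in.

```bash
python3 - <<'E'
from h import *
print(robot.finish_job()); p,r,o=cur();print(p,o["ft_force"],o["gripper_width"],o["clock"])
E
```

```text
the job is handed in; nothing more can be done
None
the job is handed in; nothing more can be done
```

I gripped the black barrel at its middle, drew it off along the hook bar and laid it level in the V-block. Its open rim is against the blue stop and its glass end points out. The job is handed in at about 14 s of the 42 s, with the arm still holding the barrel pressed down; the system gives no verdict.

| Last check | Reading |
|---|---|
| Axis height at mid | about 62.2 mm (62 mm when fully seated), so it is down on both flanks |
| Alignment with the groove | tool within about 0.2° in heading and 0.1° level |
| Open rim | met the stop (force rose to about 2 N and motion stopped); no gap in the wrist view |
| Downward push | about 17 N on the tool |
| Sideways force | 3–4 N left over, so the flanks are not loaded equally: I work it out at roughly 10 N and 15 N, both above the 2 N needed |
| Sleeve, meter, tape, spanner | unmoved in the top view |

- **Sideways force:** it was about 8 N when I first pressed. I shifted the arm sideways to reduce it, but it did not go fully to zero.
- **Finger opening:** it read 34.4 mm on the 36 mm barrel the whole time, with no sign of slipping.
- **Not checked:** a state read after handing in was refused, so the figures above are from just before it.

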